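# Back the tube carousel up by one notch

### The arm

A 6-joint arm with a two-finger parallel gripper is mounted at the origin on the work surface. World frame = base frame: x ahead of the robot, y to its left, z up, the work surface at z = 0. Lengths are in m, angles in rad, forces in N, time in s.
With the tool pointing down it reaches from about 0.25 to 0.725 m from the base axis. Payload 4 kg.
Tool frame: the origin (TCP) lies between the finger pads; the fingertips stand 8 mm ahead of it and the grasp point (between the pads) lies 11 mm behind it; z points along the fingers, y is the line along which they close (so a half turn about z gives the same grasp; the last joint's range is limited). The gripper opens to 85 mm and grips with 20 to 120 N. Pads are 22 mm wide; open, the fingers measure 114 mm over their backs; the gripper's body (76 mm by 85 mm) begins 54 mm behind the grasp point. The pads swing forward as they close: fully open they stand 13 mm farther back than shut.
Start: joints at [-1.104, 0.241, 0.005, 1.335, 0, 1.571], TCP at [0.225, -0.447, 0.239] pointing down, gripper open.
Joint ranges: [-2.72, 2.72], [-1.05, 1.87], [-1.09, 1.28], [-1.99, 2.15], [-1.42, 1.44], [-3.14, 3.14]. Speed limits (rad/s): [2.79, 2.79, 3.14, 3.14, 3.14, 3.14].

### API

Orientations are given as a unit quaternion [x, y, z, w].
In Python, from workcell import status, viewer, bot gives the robot as it stands.
- The arm moves only by the tool servo_tool, never from a script. Its argument "commands" is a list of rows, each a list of 5 numbers: the finger opening in mm, from 0 to 85.4, then the shift along the tool's x, y, z in mm, then the turn about the tool's z in rad. A call has 1 to 20 rows; each row shifts and turns the commanded pose from where the row before left it, along the tool's axes as they then stand; what a row does not reach is not made up. A row lasts 1/8 s, in which the tool goes at most 62.5 mm and 10.7 degrees, less where a joint would pass 70% of its speed; a pose out of reach is approached as far as the arm can. A call is refused whole if a number of a shift passes 62.5 or a number of a turn 0.188, either way. A call with a gripper value outside its range is refused whole. The fingers move at their own pace and stop on an object; the grip force is fixed at half the most. Time passes only in rows, so rows that do not move let the fingers close. It gives the time, the measured TCP pose, the force, the opening and the grip force at its end, in the units of the state.
- status.get_obs(): the state, without advancing time (a new reading comes with each control period).
- viewer.camera(name): name is "scene" or "top" or "wrist"; returns (picture, depth): 480x640x3 uint8, red, green, blue; 480x640 float32, m along the optical axis (not along the pixel's ray), 0 where there is no reading.
- viewer.get_calibration(name): a dict with "camera_matrix" (3x3 intrinsics, pixels), "distortion" ([k1, k2, p1, p2, k3] as OpenCV has them; the pictures are not rectified), "R" (3x3) and "t" (3): a world point X has camera coordinates R X + t; the wrist camera has in their place "T_tool_cam" (4x4, takes a point from camera to tool coordinates, whose origin is the TCP and whose axes are the flange's). Camera axes: x right, y down, z forward; pixel columns grow to the right and rows downward; lengths in m; the calibration is good to about 2 mm. A picture is of the moment at which its call begins: read the wrist's pose just before it. get_calibration takes no time and is no camera call.
- bot.job_done(): hands the job in; it is judged then, once.
Trained networks look in the newest picture that a camera, given by its name, has taken for a name from the list of things; names that differ only in an ending like _2 or _b are one class to them, and where a whole thing is asked for, a point or a joint stands for the part that bears it (a point fixed in the world has none). Each returns a list of dicts, best first, with "p" (0 to 1); they miss things now and then, are a little off and sometimes report something else, mostly with a low value. They report only what shows in the picture. A call takes as long as a camera call.
- viewer.masks_of(camera, label): "mask" (480x640 bool, what is visible of it) and "pixel" ([row, column] in pixels, amid what is visible of it).
- viewer.spot_point(camera, label): "pixel" ([row, column] in pixels: a listed point, or the origin of a listed thing).
The state is a dict: "clock": time; "joint_pos": joint angles; "joint_vel": joint speeds; "tau": joint torques, N m; "eef_pos": TCP position; "tool_rot": TCP orientation; "ft_force": force on the tool from outside, world axes, zero at the start; "ft_torque": the same for the moment, N m; "grip_width": finger opening in m; "grasp_force": force on a finger pad.
Only numpy, scipy, OpenCV 4.12 (cv2) and the standard library are available. Lean on these libraries where they do the work, as an engineer would, in place of code of your own. Each camera call takes 0.05 s, during which the arm holds its last target. There are 200 camera calls.

### The job

The tube carousel has stepped one place too far. With a fingertip, lift the pawl by its blue handle until it stays up by itself, push the ratchet wheel back by exactly one notch (clockwise seen from above), then tip the pawl back down so that it sits fully home in the new notch. Only push: do not pinch the blue handle or the red vane, and leave the vials and everything else on the bench where they stand.

Things in the scene. Friction and masses are not known exactly. Their poses are not given: they have to be found in the camera images.
- carousel: Fixed unit under the wheel and pawl: white base slab 250 mm (its x) by 335 mm (its y), 25 mm high. Origin on the wheel's vertical axis at table height, z up. The slab reaches 125 mm to its +y side and 210 mm to its -y side, where the pawl's aluminium bracket stands (56 mm wide along x, 30 mm along y, top 70 mm above the table), centred 150 mm from the wheel's axis.
- wheel_centre (a point): Centre of the black wheel's top face, 42 mm above the table; the wheel lies flat, radius 112 mm. On it: ten aluminium saw teeth 36 degrees apart, 89 to 111 mm from the axis, tops 54 mm above the table; ten capped tubes clipped in, 45 mm from the axis, tops 66 mm; a hub of radius 18 mm, top 76 mm. All turn with it. The point's axes turn with the wheel.
- wheel (a joint): Wheel angle (rad), growing counter-clockwise seen from above; within 0.05 of 0 at the start. BACK is clockwise: it falls. One notch is 0.628 rad (36 degrees): the next notch back is at -0.628. Play in a notch is about 0.1 rad either way. It turns stiffly (0.12 N m, 2 N at the vane) and stays where left. Pawl down, a tooth stops it going back; forward, the teeth lift the pawl.
- vane_top (a point): Middle of the top edge of the red upright vane on the wheel: 74 mm from its axis, 112 mm above the table, on the robot's side. 26 mm wide (radially), 14 mm thick (6 mm in the top 12 mm), 70 mm tall. At wheel angle 0 it stands 198 degrees counter-clockwise from the carousel's +x; it turns with the wheel. To turn the wheel back, push its counter-clockwise face.
- pawl (a joint): Pawl angle (rad): 0 is down, nose fully home between two teeth; it grows as the pawl swings up and outward (away from the wheel) to its stop at 1.1. A 75 g bell crank on a level pivot along the carousel's x. It turns freely, its weight over centre: let go below 0.5 it falls home, above 0.75 it falls back on its stop and stays up. 1 N at the handle moves it. On a tooth's crest it stays above 0.1.
- pawl_pivot (a point): Middle of the pawl's pivot pin: 150 mm from the wheel's axis towards the carousel's -y, 62 mm above the table. Axes as the carousel's; inward (to the wheel) is +y.
- pawl_tip (a point): Middle of the free end of the pawl's blue handle: a flat paddle 32 mm wide (along x), 14 mm thick (6 mm in its last 12 mm), 75 mm long from the pivot. Pawl down: leans 15 degrees inward, end 19 mm inward of the pivot, 134 mm above the table. Pawl up: end 55 mm outward, 112 mm high. Push it outward to lift the pawl, inward to drop it; nothing else is in the way over 85 mm height.
- pawl_nose (a point): Middle of the foot of the pawl's steel nose (10 mm wide, 22 mm long), 49 mm inward of the pivot; pawl down it is 1 mm above the wheel's top face.
- vial_a: Loose amber vial with a red cap, 22 mm across, 46 mm tall, standing on the far left corner of the carousel's base. Origin: centre of its foot. Bystander.
- vial_b: Loose amber vial with a green cap, 22 mm across, 46 mm tall, standing on the near left corner of the carousel's base. Origin: centre of its foot. Bystander.
- wipes: White wipes tub with a red lid, 84 mm across, 150 mm tall. Origin: centre of its foot. Bystander.
- tipbox: Blue pipette tip box with a clear lid, 85 x 122 x 67 mm. Origin: centre of its underside. Bystander.
- marker: Black marker pen lying down, 140 mm long, 14 mm thick. Origin: under its middle. Bystander.
- reagent: Green reagent bottle with a blue cap, 60 mm across, 120 mm tall. Origin: centre of its foot. Bystander.
- beaker: Small glass beaker, 70 mm across the rim, 80 mm tall. Origin: centre of its foot. Bystander.

How it is judged:
By the outcome, as a careful person would: the job done as asked, in the order asked, and still so for the second after the job is handed in, with the robot touching nothing.
It also fails if it takes over 53 s, if anything falls off the work surface, if the arm or the gripper's body presses on something with over 40 N, if the wrist force passes 120 N, or if a joint passes its speed limit or range.

## Working session

There is one attempt and no reset: what is moved stays moved. The work goes in short steps, Python scripts to look and compute and a tool call to move; the robot and the scene stay as the last step left them, time stands still between calls to the robot, and variables do not carry over. Pictures are saved under pics/ and viewed, at most 10 in all, crops included, and the job is handed in when it is done.

Besides the shell and the picture viewer there is one more tool, called after "Call:" as name(argument=value, ...) on one line, values as JSON. servo_tool: Moves the arm, as the interface text tells. Its arguments: {"type":"object","properties":{"commands":{"type":"array"}},"required":["commands"]}

```bash
mkdir -p pics
cat > h.py <<'E'
import numpy as np, cv2
from workcell import status, viewer, bot
def ray(cam,px):
    c=viewer.get_calibration(cam);K=np.array(c["camera_matrix"]);D=np.array(c["distortion"])
    u=cv2.undistortPoints(np.array([[[px[1],px[0]]]],float),K,D)[0,0]
    R=np.array(c["R"]);t=np.array(c["t"])
    return -R.T@t, R.T@np.array([u[0],u[1],1.])
def atz(cam,px,z):
    o,d=ray(cam,px); return o+d*(z-o[2])/d[2]
def proj(cam,X):
    c=viewer.get_calibration(cam)
    p,_=cv2.projectPoints(np.array(X,float).reshape(-1,1,3),cv2.Rodrigues(np.array(c["R"]))[0],np.array(c["t"]),np.array(c["camera_matrix"]),np.array(c["distortion"]))
    return p[:,0,::-1]
def save(cam,name):
    im,d=viewer.camera(cam); cv2.imwrite(f"pics/{name}.png",im[:,:,::-1]); return im,d
E
python3 - <<'E'
from h import *
np.set_printoptions(precision=4,suppress=True)
Z=dict(wheel_centre=.042,vane_top=.112,pawl_tip=.134,pawl_pivot=.062,pawl_nose=.043,carousel=0,vial_a=.025,vial_b=.025,wipes=0,reagent=0,tipbox=0,beaker=0,marker=0)
ims=[]
for cam in("top","scene"):
    im,d=save(cam,cam+"0")
    for k,z in Z.items():
        for r in viewer.spot_point(cam,k)[:2]:
            print(cam,k,round(r["p"],2),np.round(r["pixel"]),atz(cam,r["pixel"],z))
o=status.get_obs();print(o["clock"],o["eef_pos"],o["tool_rot"])
E
```

```text
top wheel_centre 0.92 [242. 319.] [ 0.5529 -0.0188  0.042 ]
top wheel_centre 0.18 [261. 360.] [ 0.5077 -0.1126  0.042 ]
top vane_top 0.68 [275. 322.] [ 0.47   -0.0242  0.112 ]
top pawl_tip 0.86 [266. 375.] [ 0.489  -0.1364  0.134 ]
top pawl_tip 0.72 [273. 264.] [0.4742 0.0997 0.134 ]
top pawl_pivot 0.96 [266. 379.] [ 0.4931 -0.1549  0.062 ]
top pawl_nose 0.85 [260. 361.] [ 0.5099 -0.1158  0.043 ]
top carousel 0.91 [244. 320.] [ 0.5546 -0.0209  0.    ]
top vial_a 0.48 [271. 266.] [0.4871 0.1081 0.025 ]
top vial_a 0.39 [187. 294.] [0.6898 0.0412 0.025 ]
top vial_b 0.48 [271. 266.] [0.4871 0.1081 0.025 ]
top vial_b 0.39 [187. 294.] [0.6898 0.0412 0.025 ]
top wipes 0.6 [200. 170.] [0.6666 0.349  0.    ]
top reagent 0.81 [188. 467.] [ 0.6926 -0.386   0.    ]
top tipbox 0.68 [313. 171.] [0.3909 0.3375 0.    ]
top beaker 0.67 [276. 470.] [ 0.472  -0.3838  0.    ]
top marker 0.66 [326. 449.] [ 0.3538 -0.3272  0.    ]
scene wheel_centre 0.73 [289. 359.] [0.5029 0.1252 0.042 ]
scene wheel_centre 0.72 [257. 298.] [ 0.5505 -0.0145  0.042 ]
scene vane_top 0.77 [220. 328.] [ 0.4757 -0.01    0.112 ]
scene pawl_tip 0.94 [178. 280.] [ 0.4945 -0.1456  0.134 ]
scene pawl_pivot 0.78 [195. 279.] [ 0.4874 -0.1579  0.062 ]
scene pawl_nose 0.98 [218. 283.] [ 0.5125 -0.1143  0.043 ]
scene carousel 0.88 [264. 301.] [ 0.5373 -0.0182  0.    ]
scene vial_a 0.71 [288. 360.] [0.4911 0.1182 0.025 ]
scene vial_a 0.51 [319. 263.] [0.6894 0.0489 0.025 ]
scene vial_b 0.71 [288. 360.] [0.4911 0.1182 0.025 ]
scene vial_b 0.51 [319. 263.] [0.6894 0.0489 0.025 ]
scene wipes 0.84 [429. 367.] [0.6726 0.3407 0.    ]
scene reagent 0.96 [196. 151.] [ 0.6943 -0.3865  0.    ]
scene tipbox 0.91 [341. 470.] [0.3901 0.3401 0.    ]
scene tipbox 0.52 [264. 302.] [ 0.5379 -0.016   0.    ]
scene beaker 0.76 [154. 223.] [ 0.4863 -0.3904  0.    ]
scene marker 0.64 [140. 284.] [ 0.3391 -0.3348  0.    ]
1.4 [ 0.225  -0.4465  0.2393] [ 0.9729  0.2313 -0.      0.    ]
```

View pics/top0.png

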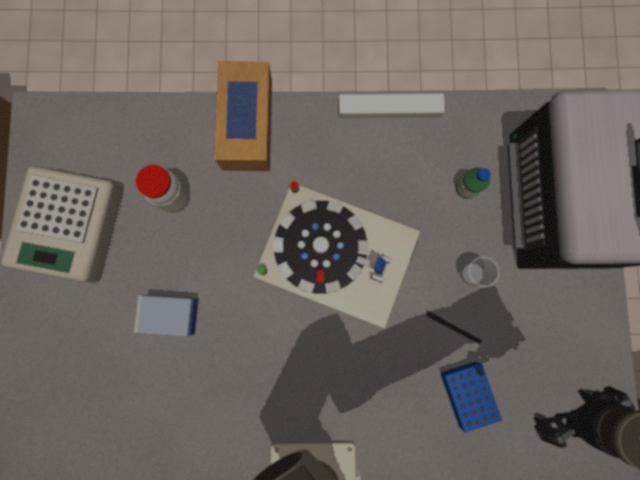

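View pics/scene0.png

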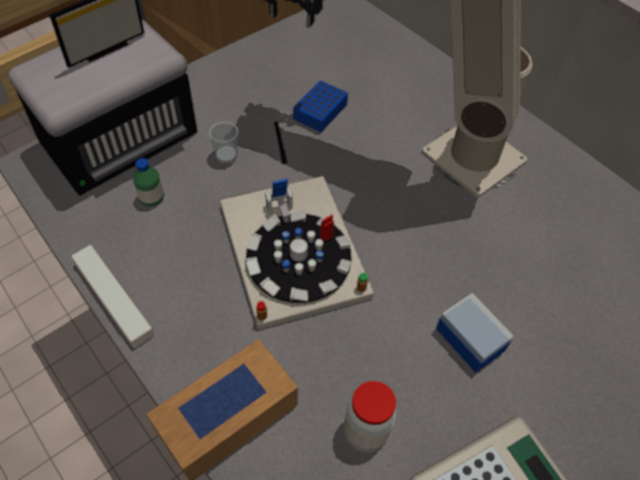

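Top view: wheel centre at row 242, column 319; blue pawl at (266, 378); red vane at (275, 321). The carousel's yaw is about -24°. Next I shut the fingers and hover just inward of the pawl handle.

Call:
servo_tool(commands=[[0,50,-21,0,0],[0,50,-21,0,0],[0,50,-21,0,0],[0,50,-21,0,0],[0,50,-21,0,0],[0,50,-21,0,0],[0,50,-21,0,0],[0,50,-21,0,0],[0,0,0,0,-0.17],[0,0,0,0,-0.17],[0,0,0,0,-0.17],[0,0,0,0,-0.17],[0,0,0,0,0],[0,0,0,0,0]])

```text
clock: 3.15
eef_pos: [0.5066, -0.1165, 0.2393]
tool_rot: [0.841, 0.541, -0.0, -0.0]
ft_force: [0.4, -0.9, 0.3]
grip_width: 0.0002
grasp_force: 0.0
```

```bash
cat >> h.py <<'E'
from scipy.spatial.transform import Rotation as Ro
def wray(px,o):
    c=viewer.get_calibration("wrist");T=np.array(c["T_tool_cam"])
    u=cv2.undistortPoints(np.array([[[px[1],px[0]]]],float),np.array(c["camera_matrix"]),np.array(c["distortion"]))[0,0]
    R=Ro.from_quat(o["tool_rot"]).as_matrix();p=np.array(o["eef_pos"])
    return p+R@T[:3,3], R@T[:3,:3]@np.array([u[0],u[1],1.])
def watz(px,z,o):
    a,d=wray(px,o); return a+d*(z-a[2])/d[2]
E
python3 - <<'E'
from h import *
np.set_printoptions(precision=4,suppress=True)
Z=dict(wheel_centre=.042,vane_top=.112,pawl_tip=.134,pawl_pivot=.062,pawl_nose=.043)
o=status.get_obs();save("wrist","w0")
x=Ro.from_quat(o["tool_rot"]).as_matrix()
print(o["clock"],o["eef_pos"],x[:,0],np.degrees(np.arctan2(x[1,0],x[0,0])),o["grip_width"],o["ft_force"])
for k,z in Z.items():
    for r in viewer.spot_point("wrist",k)[:2]: print(k,round(r["p"],2),np.round(r["pixel"]),watz(r["pixel"],z,o))
E
```

```text
3.15 [ 0.5066 -0.1165  0.2393] [ 0.4136  0.9105 -0.    ] 65.56802410709192 0.00024236968906319207 [ 0.4155 -0.9163  0.2512]
vane_top 0.86 [122. 209.] [ 0.4689 -0.0177  0.112 ]
pawl_tip 0.69 [270. 319.] [ 0.4966 -0.1409  0.134 ]
pawl_pivot 0.63 [264. 320.] [ 0.4871 -0.1644  0.062 ]
pawl_pivot 0.48 [ 89. 316.] [ 0.5466 -0.0259  0.062 ]
pawl_nose 0.74 [201. 321.] [ 0.5107 -0.1145  0.043 ]
```

View pics/w0.png

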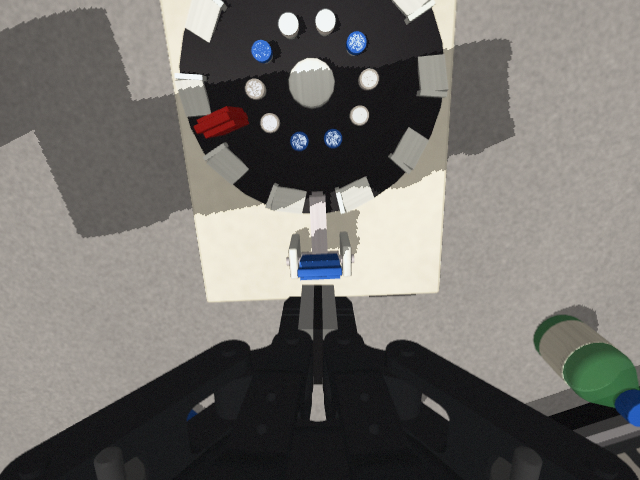

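The wrist view shows the blue handle end at row 265-275, column 320, the vane at (122, 220) and the hub at (82, 311). I'll refine the yaw from the hub and the wheel.

Run:
```python
from h import *
np.set_printoptions(precision=4,suppress=True)
o=status.get_obs()
print("hub",watz([82,311],.076,o))
for p in([300,207],[292,439],[0,160],[0,455]): print(p,watz(p,.025,o))
for p in([252,299],[252,341],[278,300],[278,342],[264,300],[264,342]): print("handle",p,watz(p,.134,o))
for p in([123,196],[135,200],[112,242],[122,246],[115,215]): print("vane",p,watz(p,.112,o))
im,d=viewer.camera("wrist")
for p in([270,320],[258,320],[265,320],[275,320],[120,222],[82,311],[150,222]):
    a,dr=wray(p,o); print(p, a+dr*d[tuple(p)])
```

```text
hub [ 0.5444 -0.0204  0.076 ]
[300, 207] [ 0.3542 -0.167   0.025 ]
[292, 439] [ 0.5831 -0.2597  0.025 ]
[0, 160] [0.4568 0.0929 0.025 ]
[0, 455] [ 0.681  -0.0081  0.025 ]
handle [252, 299] [ 0.4895 -0.1226  0.134 ]
handle [252, 341] [ 0.5164 -0.1348  0.134 ]
handle [278, 300] [ 0.4816 -0.1411  0.134 ]
handle [278, 342] [ 0.5092 -0.1535  0.134 ]
handle [264, 300] [ 0.4862 -0.1312  0.134 ]
handle [264, 342] [ 0.5135 -0.1435  0.134 ]
vane [123, 196] [ 0.4606 -0.0147  0.112 ]
vane [135, 200] [ 0.4591 -0.0228  0.112 ]
vane [112, 242] [ 0.4928 -0.0213  0.112 ]
vane [122, 246] [ 0.4923 -0.0282  0.112 ]
vane [115, 215] [ 0.4751 -0.0155  0.112 ]
[270, 320] [ 0.4977 -0.1405  0.136 ]
[258, 320] [ 0.4971 -0.1422  0.1085]
[265, 320] [ 0.4967 -0.1428  0.1208]
[275, 320] [ 0.4961 -0.1441  0.1359]
[120, 222] [ 0.4782 -0.0204  0.1133]
[82, 311] [ 0.5444 -0.0205  0.0762]
[150, 222] [ 0.4523 -0.0365  0.0533]
```

The hub and slab edges give a yaw of about -22°, and the finger is centred inward of the handle. I'll descend and push outward.

Call:
servo_tool(commands=[[0,0,0,42,-0.04],[0,0,0,42,0],[0,0,0,42,0],[0,0,0,0,0],[0,-8,0,0,0],[0,-8,0,0,0],[0,-8,0,0,0],[0,-8,0,0,0],[0,-8,0,0,0],[0,-8,0,0,0],[0,-8,0,0,0],[0,-8,0,0,0],[0,-8,0,0,0],[0,-8,0,0,0],[0,-6,0,0,0],[0,0,0,0,0],[0,0,0,0,0]])

```text
clock: 5.62
eef_pos: [0.4769, -0.1908, 0.1144]
tool_rot: [0.828, 0.561, 0.006, -0.003]
ft_force: [4.8, 15.5, 5.3]
grip_width: 0.0003
grasp_force: 7.8
```

Run:
```python
from h import *
np.set_printoptions(precision=4,suppress=True)
im,d=save("scene","s1")
cv2.imwrite("pics/s1c.png",cv2.resize(im[100:340,180:420,::-1],(600,600)))
o=status.get_obs();print(o["eef_pos"],o["ft_force"])
for r in viewer.spot_point("scene","pawl_tip")[:2]: print(r["p"],r["pixel"],atz("scene",r["pixel"],.112),atz("scene",r["pixel"],.134))
```

```text
[ 0.4769 -0.1908  0.1144] [ 4.6054 16.1209  4.0571]
0.68 [159.7, 268.9] [ 0.4679 -0.219   0.112 ] [ 0.4796 -0.2022  0.134 ]
```

View pics/s1c.png

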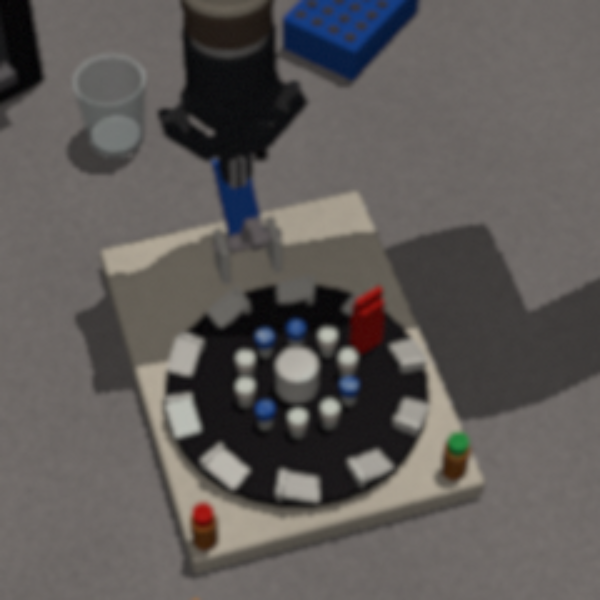

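The pawl is on its stop: in the crop the handle leans outward at about (200, 235). I'll back off, lift, and go to the vane's counter-clockwise side.

Call:
servo_tool(commands=[[0,15,0,0,0],[0,0,0,-30,0],[0,0,0,-30,0],[0,40,-18,0,0],[0,40,-18,0,0],[0,39,-18,0,0],[0,0,0,0,-0.175],[0,0,0,0,-0.175],[0,0,0,40,0],[0,0,0,40,0],[0,0,0,0,0],[0,0,0,0,0]])

```text
clock: 7.22
eef_pos: [0.4753, -0.0519, 0.0943]
tool_rot: [0.719, 0.695, 0.0, 0.001]
ft_force: [0.4, 0.2, 1.2]
grip_width: -0.0001
grasp_force: 0.0
```

Run:
```python
from h import *
np.set_printoptions(precision=4,suppress=True)
o=status.get_obs();im,d=save("wrist","w2")
x=Ro.from_quat(o["tool_rot"]).as_matrix()
print(o["clock"],o["eef_pos"],np.degrees(np.arctan2(x[1,0],x[0,0])),o["ft_force"])
for k,z in(("vane_top",.112),):
    for r in viewer.spot_point("wrist",k)[:2]: print(k,r["p"],r["pixel"],watz(r["pixel"],z,o))
save("scene","s2")
for r in viewer.spot_point("scene","pawl_tip")[:1]: print(r["p"],r["pixel"],atz("scene",r["pixel"],.112))
```

```text
7.225 [ 0.4753 -0.0519  0.0943] 88.04830799726851 [0.3958 0.2085 1.2236]
vane_top 0.91 [253.4, 299.8] [ 0.4705 -0.0184  0.112 ]
0.93 [160.4, 269.1] [ 0.4688 -0.217   0.112 ]
```

View pics/w2.png

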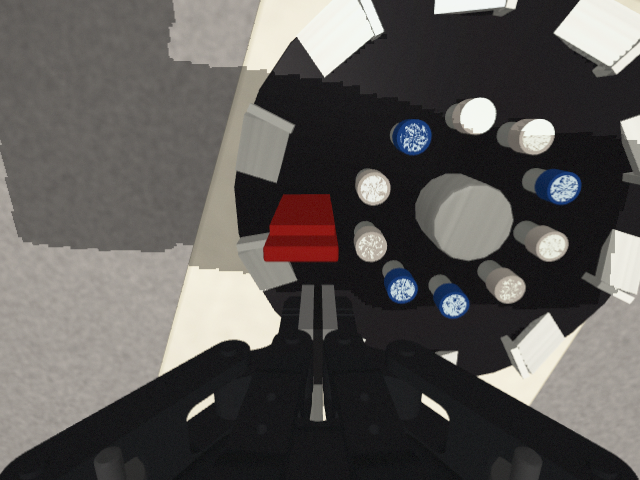

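The vane's top edge runs parallel to the image rows at (250, 300), so it stands at about 178° in the world. It needs about 38° of push, so I'll drive most of the arc and then check.

Call:
servo_tool(commands=[[0,8,-3,0,0],[0,8,0,0,0],[0,8,-1.5,0,0.11],[0,8,-1.5,0,0.11],[0,8,-1.5,0,0.11],[0,8,-1.5,0,0.11],[0,8,-1.5,0,0.11],[0,0,0,0,0],[0,0,0,0,0]])

```text
clock: 8.55
eef_pos: [0.4746, 0.0048, 0.0933]
tool_rot: [0.88, 0.475, -0.0, -0.0]
ft_force: [0.6, -0.4, 0.4]
grip_width: 0.0002
grasp_force: 0.0
```

Run:
```python
from h import *
np.set_printoptions(precision=4,suppress=True)
o=status.get_obs();im,d=save("wrist","w3")
x=Ro.from_quat(o["tool_rot"]).as_matrix()
print(o["clock"],o["eef_pos"],np.degrees(np.arctan2(x[1,0],x[0,0])),o["ft_force"])
W=np.array([.545,-.0205])
for r in viewer.spot_point("wrist","vane_top")[:2]:
    v=watz(r["pixel"],.112,o);e=v[:2]-W; print(r["p"],r["pixel"],v,np.hypot(*e),np.degrees(np.arctan2(e[1],e[0])))
```

```text
8.55 [0.4746 0.0048 0.0933] 56.6553718140131 [ 0.6164 -0.445   0.3789]
```

View pics/w3.png

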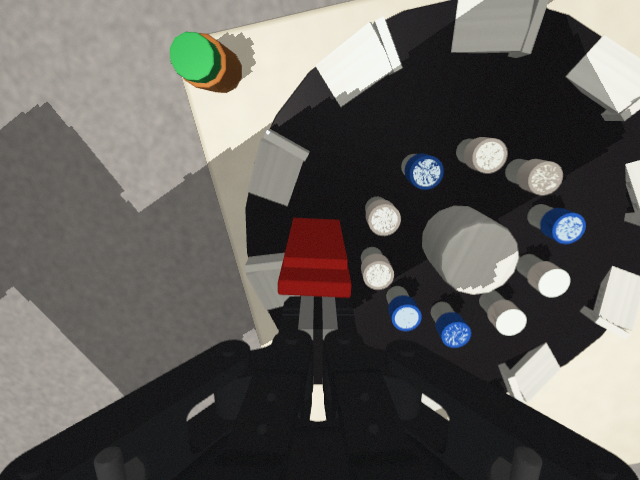

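```bash
cat >> h.py <<'E'
def vane():
    o=status.get_obs();im,d=viewer.camera("wrist")
    a=im.astype(int);c=viewer.get_calibration("wrist")
    v,u=np.mgrid[0:480,0:640]
    n=cv2.undistortPoints(np.stack([u,v],-1).reshape(-1,1,2).astype(float),np.array(c["camera_matrix"]),np.array(c["distortion"]))[:,0].reshape(480,640,2)
    T=np.array(c["T_tool_cam"]);R=Ro.from_quat(o["tool_rot"]).as_matrix()
    P=np.dstack([n,np.ones((480,640))])*d[...,None]
    X=(P@T[:3,:3].T+T[:3,3])@R.T+np.array(o["eef_pos"])
    m=(a[...,0]>60)&(a[...,1]<50)&(a[...,2]<50)&(X[...,2]>.107)&(X[...,2]<.12)&(d>0)
    h=(abs(X[...,2]-.076)<.003)&(d>0)&(np.hypot(X[...,0]-.545,X[...,1]+.02)<.03)
    (hc,hr)=cv2.minEnclosingCircle(X[h][:,:2].astype(np.float32))
    q=X[m][:,:2];rect=cv2.minAreaRect((q*1000).astype(np.float32))
    vc=np.array(rect[0])/1000;e=vc-hc
    ev=np.linalg.eigh(np.cov(q.T))[1][:,-1]
    return dict(hub=hc,hr=hr,n=m.sum(),vc=vc,size=rect[1],r=np.hypot(*e),ang=np.degrees(np.arctan2(e[1],e[0])),axis=np.degrees(np.arctan2(ev[1],ev[0]))%180)
E
python3 -c "
from h import *
print(vane())"
```

```text
{'hub': (0.5445377230644226, -0.020094668492674828), 'hr': 0.018032390624284744, 'n': np.int64(1529), 'vc': array([0.48514868, 0.02300235]), 'size': (6.865407943725586, 26.023998260498047), 'r': np.float64(0.07337854748882279), 'ang': np.float64(144.03262476737964), 'axis': np.float64(143.92063533426656)}
```

The vane now measures 144.0°, with a target of about 140.5°, so one small nudge remains.

Call:
servo_tool(commands=[[0,4.5,-1,0,0.06],[0,0,0,0,0],[0,0,0,0,0]])

```text
clock: 9.07
eef_pos: [0.4764, 0.0087, 0.0933]
tool_rot: [0.894, 0.447, 0.0, -0.0]
ft_force: [0.5, -0.3, -0.6]
grip_width: 0.0
grasp_force: 0.0
```

```bash
python3 -c "
from h import *
print(vane()); o=status.get_obs();print(o['eef_pos'],o['ft_force'],o['tool_rot'])"
```

```text
{'hub': (0.5445326566696167, -0.02047499269247055), 'hr': 0.018155811354517937, 'n': np.int64(1511), 'vc': array([0.48663229, 0.02485656]), 'size': (6.829901695251465, 25.999835968017578), 'r': np.float64(0.07353503708458979), 'ang': np.float64(141.9417747617995), 'axis': np.float64(142.29844842299778)}
[0.47643905 0.0087236  0.0933008 ] [-0.02609473  0.32465169 -0.71254282] [ 8.94394469e-01  4.47279018e-01  3.63938552e-05 -1.11084405e-04]
```

Call:
servo_tool(commands=[[0,2,0,0,0],[0,0,0,0,0],[0,-20,0,0,0],[0,0,0,-40,0],[0,0,0,-40,-0.135],[0,0,0,0,-0.135],[0,0,0,0,0]])

```text
clock: 10.0
eef_pos: [0.4653, -0.0063, 0.1737]
tool_rot: [0.827, 0.562, 0.0, 0.0]
ft_force: [-0.5, 0.2, 0.4]
grip_width: -0.0
grasp_force: 0.0
```

```bash
python3 -c "
from h import *
print(vane()); o=status.get_obs();print(o['eef_pos'],o['ft_force'],2*np.arctan2(o['tool_rot'][1],o['tool_rot'][0])*57.3)"
```

```text
{'hub': (0.5446821451187134, -0.020176833495497704), 'hr': 0.017898404970765114, 'n': np.int64(570), 'vc': array([0.48758795, 0.02642865]), 'size': (6.327364444732666, 26.01923370361328), 'r': np.float64(0.07370086844420239), 'ang': np.float64(140.7755432887506), 'axis': np.float64(140.7407544955712)}
[ 0.46495078 -0.00619778  0.17313367] [-0.55679618  0.01815239 -0.5244791 ] 68.41184754788935
```

The vane is at 140.8°, on target. Next I go round to the outer side of the raised handle.

Call:
servo_tool(commands=[[0,-44,15.7,0,0],[0,-44,15.7,0,0],[0,-44,15.7,0,0],[0,-44,15.7,0,0],[0,-44,15.7,0,0],[0,0,0,0,0],[0,0,0,36,0],[0,0,0,36,0],[0,0,0,0,0]])

```text
clock: 11.18
eef_pos: [0.4553, -0.2367, 0.0981]
tool_rot: [0.826, 0.563, -0.002, -0.004]
ft_force: [0.0, 0.2, -0.0]
grip_width: 0.0
grasp_force: 0.0
```

Run:
```python
from h import *
np.set_printoptions(precision=4,suppress=True)
o=status.get_obs();im,d=save("wrist","w4")
print(o["clock"],o["eef_pos"],o["ft_force"])
for r in viewer.spot_point("wrist","pawl_tip")[:2]: print(r["p"],r["pixel"],watz(r["pixel"],.112,o))
```

```text
11.175 [ 0.4553 -0.2367  0.0981] [ 0.0215  0.2158 -0.0322]
0.92 [266.4, 326.5] [ 0.4682 -0.2129  0.112 ]
```

View pics/w4.png

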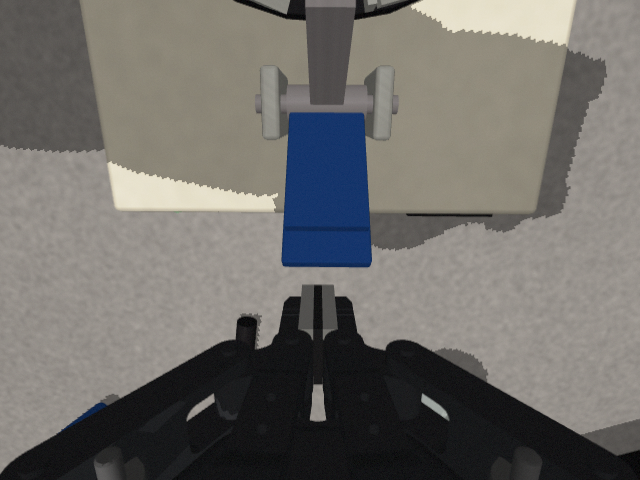

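The view shows the handle's free end at (266, 327), just ahead of the fingertips. I'll push it inward gently, past over-centre, then retreat.

Call:
servo_tool(commands=[[0,8,1.5,0,0],[0,7,1.5,0,0],[0,6,0,0,0],[0,6,0,0,0],[0,6,0,0,0],[0,6,0,0,0],[0,6,0,0,0],[0,6,0,0,0],[0,6,0,0,0],[0,4,0,0,0],[0,0,0,0,0],[0,0,0,0,0],[0,0,0,0,0],[0,-30,0,0,0],[0,-30,0,-40,0],[0,0,0,-50,0],[0,0,0,-50,0],[0,0,0,0,0]])

```text
clock: 13.52
eef_pos: [0.4638, -0.2408, 0.2461]
tool_rot: [0.826, 0.563, 0.002, 0.004]
ft_force: [0.2, 0.7, -0.7]
grip_width: -0.0002
grasp_force: 0.0
```

Run:
```python
from h import *
np.set_printoptions(precision=4,suppress=True)
o=status.get_obs();im,d=save("wrist","w5")
print(o["clock"],o["eef_pos"],o["ft_force"])
for r in viewer.spot_point("wrist","pawl_tip")[:2]: print(r["p"],r["pixel"],watz(r["pixel"],.134,o))
for r in viewer.spot_point("wrist","pawl_nose")[:2]: print(r["p"],r["pixel"],watz(r["pixel"],.043,o))
print(vane())
```

```text
13.525 [ 0.4638 -0.2408  0.2461] [ 0.2088  0.6897 -0.6631]
0.56 [70.8, 306.4] [ 0.4967 -0.1408  0.134 ]
0.84 [46.4, 310.0] [ 0.5085 -0.1148  0.043 ]
{'hub': (0.0, 0.0), 'hr': 0.0, 'n': np.int64(0), 'vc': array([0., 0.]), 'size': (0.0, 0.0), 'r': np.float64(0.0), 'ang': np.float64(0.0), 'axis': np.float64(nan)}
  avg = a.mean(axis, **keepdims_kw)
  ret = um.true_divide(
h.py:37: RuntimeWarning: Degrees of freedom <= 0 for slice
  ev=np.linalg.eigh(np.cov(q.T))[1][:,-1]
  c *= np.true_divide(1, fact)
  c *= np.true_divide(1, fact)
```

View pics/w5.png

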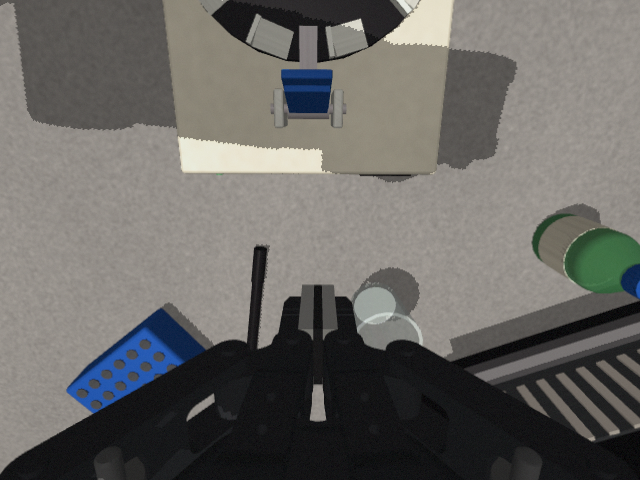

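The handle end reads (0.497, -0.141), the same as when it was home at the start, and the nose sits between two teeth at (45, 308). One last check of the wheel from the first hover.

Call:
servo_tool(commands=[[0,45,0,0,0],[0,45,0,0,0],[0,45,0,0,0],[0,0,0,0,0],[0,0,0,0,0]])

```text
clock: 14.35
eef_pos: [0.5101, -0.1135, 0.24]
tool_rot: [0.826, 0.564, -0.001, -0.001]
ft_force: [-0.4, -0.7, 0.5]
grip_width: 0.0001
grasp_force: 0.0
```

Run:
```python
from h import *
r=vane();print(r["ang"],r["axis"],r["n"])
o=status.get_obs()
for k,z in(("pawl_tip",.134),("pawl_nose",.043)):
  for q in viewer.spot_point("wrist",k)[:1]: print(k,q["p"],q["pixel"],watz(q["pixel"],z,o))
viewer.camera("scene")
for q in viewer.spot_point("scene","vial_a")[:2]: print(q["p"],atz("scene",q["pixel"],.025))
```

```text
140.65796237663864 141.2517654348748 181
pawl_tip 0.66 [276.7, 315.2] [ 0.49656873 -0.14329397  0.134     ]
pawl_nose 0.64 [205.1, 315.9] [ 0.50791942 -0.11406286  0.043     ]
0.74 [0.68807859 0.04043382 0.025     ]
0.27 [0.67437396 0.3472881  0.025     ]
```

```bash
python3 -c "
from workcell import bot
print(bot.job_done())"
```

```text
the job is handed in; nothing more can be done
None
```

I lifted the pawl, pushed the wheel back one notch (vane from about 178° to 140.7°, aim 140.5°), dropped the pawl to its starting home reading, and handed the job in after about 15 s; the last scene check did not detect the green-capped vial, though it was standing in place mid-task.

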